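# Stand the paint mullers back in their graded rack

## Task

Put the four marble mullers back in the muller rack in order of size, each one upright in the well that was turned for its foot: the smallest muller in the smallest well and so on up to the largest, every foot all the way down on its cork. Set them down without dropping or knocking any over, and leave the mortar, the water pot and the other things on the bench where they are.

Things in the scene. Friction and masses are not known exactly. Their poses are not given: they have to be found in the camera images.
- muller_small: the smallest of four white marble paint mullers of one shape, loose, standing upright: a flat round foot 30 mm across and 11 mm thick, a narrow neck, and an upright round handle 20 mm across with a domed top; 60 mm tall in all. Grip the handle, which is a plain cylinder between 32 and 52 mm above the underside. Origin: centre of the underside; z is its axis, up when it stands
- muller_medium: the second smallest of four white marble paint mullers of one shape, loose, standing upright: a flat round foot 38 mm across and 11 mm thick, a narrow neck, and an upright round handle 23 mm across with a domed top; 72 mm tall in all. Grip the handle, which is a plain cylinder between 39 and 62 mm above the underside. Origin: centre of the underside; z is its axis, up when it stands
- muller_large: the second largest of four white marble paint mullers of one shape, loose, standing upright: a flat round foot 46 mm across and 11 mm thick, a narrow neck, and an upright round handle 26 mm across with a domed top; 84 mm tall in all. Grip the handle, which is a plain cylinder between 45 and 72 mm above the underside. Origin: centre of the underside; z is its axis, up when it stands
- muller_largest: the largest of four white marble paint mullers of one shape, loose, standing upright: a flat round foot 54 mm across and 11 mm thick, a narrow neck, and an upright round handle 29 mm across with a domed top; 96 mm tall in all. Grip the handle, which is a plain cylinder between 52 and 83 mm above the underside. Origin: centre of the underside; z is its axis, up when it stands
- well_small: the smallest of four round wells in a row in a fixed dark wooden rack (261 x 90 x 22 mm, lying flat at any angle, either way round); 34 mm across, bevelled mouth 44 mm. Cork floor, its top 12 mm above the bench, 10 mm below the rack's top. Origin: centre of the cork's underside, 2 mm below its top; x along the row toward the largest well, z up. Next larger well: 53 mm away
- well_medium: the second smallest of four round wells in a row in a fixed dark wooden rack (22 mm high); 42 mm across, bevelled mouth 52 mm. Cork floor, its top 12 mm above the bench, 10 mm below the rack's top. Origin: centre of the cork's underside, 2 mm below its top; x along the row toward the largest well, z up. Next larger well: 61 mm away
- well_large: the second largest of four round wells in a row in a fixed dark wooden rack (22 mm high); 50 mm across, bevelled mouth 60 mm. Cork floor, its top 12 mm above the bench, 10 mm below the rack's top. Origin: centre of the cork's underside, 2 mm below its top; x along the row toward the largest well, z up. Next larger well: 69 mm away
- well_largest: the largest of four round wells in a row in a fixed dark wooden rack (22 mm high); 58 mm across, bevelled mouth 68 mm. Cork floor, its top 12 mm above the bench, 10 mm below the rack's top. Origin: centre of the cork's underside, 2 mm below its top; x along the row toward the largest well, z up
- mortar: bystander: white porcelain mortar, 85 mm across, 49 mm tall, loose, to the right of the work; origin: centre of its underside
- water_pot: bystander: grey-green round water pot, 69 mm across, 54 mm tall, loose, to the left of the work; origin: centre of its underside
There are look-alikes about, which are no part of the job. What is shaped like the muller_medium but orange or pink is not meant.

How it is judged:
By the outcome, as a careful person would: the job done as asked, in the order asked, and still so for the second after the job is handed in, with the robot touching nothing.
It also fails if it takes over 102 s, if anything falls off the work surface, if the arm or the gripper's body presses on something with over 40 N, if the wrist force passes 120 N, or if a joint passes its speed limit or range.

## Robot

A 7-joint arm with a two-finger parallel gripper is mounted at the origin on a cart in front of the work surface, level with it; the furniture and walls round the work are solid. World frame = base frame: x ahead of the robot, y to its left, z up, the work surface at z = 0. Lengths are in m, angles in rad, forces in N, time in s.
With the tool pointing down it reaches from about 0.4 to 0.85 m from the base axis. Payload 10.4 kg.
Tool frame: the origin (TCP) lies at the centre of the arm's flange, where the gripper is bolted on; the fingertips stand 182 mm ahead of it and the grasp point (between the pads) lies r.grasp_offset ahead of it (r.grasp_offset is the distance from the TCP to the grasp point, in m); z points along the fingers, y is the line along which they close (so a half turn about z gives the same grasp; the last joint's range is limited). The gripper opens to 87 mm and grips with 3 to 60 N. Pads are 19 mm wide; open, the fingers measure 117 mm over their backs; the gripper's body (75 mm by 190 mm) begins 51 mm behind the grasp point.
Start: joints at [-0.023, 0.332, -0.065, 1.46, 0.022, 1.35, -0.088], TCP at [0.625, 0, 0.405] pointing down, gripper open.
Joint ranges: [-2.6, 2.6], [-0.5, 2.12], [-1.47, 1.34], [0.16, 2.42], [-1.27, 4.41], [0.06, 2.06], [-2.6, 2.6]. Speed limits (rad/s): [2.22, 2.22, 2.79, 2.79, 3.14, 3.14, 3.14].

## Interface

Orientations are given as a unit quaternion [x, y, z, w].
In Python, from bench import status, vision, job, spotter, r gives the robot as it stands. The module is installed in compiled form; this text tells all that it offers.
- The arm moves only by the tool play_rows, never from a script. Its argument "series" is a list of rows, each a list of 6 numbers: the shift along the tool's x, y, z each as a share of 150 mm, from -1 to 1, then the turn, a rotation vector about the tool's x, y, z each as a share of 30 degrees, from -1 to 1. In form: [[x, y, z, ax, ay, az], ...]. A call has 1 to 5 rows; each row is the pose to reach, as a shift and turn from the pose commanded when the call began, along the tool's axes at that moment; what a row does not reach only later rows make up. A row lasts 1/10 s, in which the tool goes at most 50 mm and 8.59 degrees, less where a joint would pass 70% of its speed; a pose out of reach is approached as far as the arm can. A call with a number of a shift or a turn outside -1 to 1 is refused whole. A call with a gripper value outside its range is refused whole. "fingers" is the opening, from -1 (shut) to 1 (fully open), set as the call begins (left out, the last holds). The fingers move at their own pace and stop on an object; "squeeze" is the grip in N (left out, the last holds). Time passes only in rows, so rows that repeat a pose let the fingers close. It gives the time, the measured TCP pose, the force, the opening and the grip force at its end, in the units of the state.
- status.read_state(): the state, without advancing time (a new reading comes with each control period).
- vision.camera(name): name is "scene" or "side" or "wrist"; returns the picture (480x640x3 uint8, blue, green, red); there is no depth.
- vision.calibration(name): a dict with "fx", "fy", "cx", "cy" (pixels), "D" ([k1, k2, p1, p2, k3] as OpenCV has them; the pictures are not rectified), "rvec" (rotation vector, rad) and "tvec" (3), from world to camera coordinates, as OpenCV has them; the wrist camera has in their place "T_tool_cam" (4x4, takes a point from camera to tool coordinates, whose origin is the TCP and whose axes are the flange's). Camera axes: x right, y down, z forward; pixel columns grow to the right and rows downward; lengths in m; the calibration is good to about 2 mm. A picture is of the moment at which its call begins: read the wrist's pose just before it. calibration takes no time and is no camera call.
- job.close_job(): hands the job in; it is judged then, once.
Trained networks look in the newest picture that a camera, given by its name, has taken for a name from the list of things; names that differ only in an ending like _2 or _b are one class to them, and where a whole thing is asked for, a point or a joint stands for the part that bears it (a point fixed in the world has none). Each returns a list of dicts, best first, with "conf" (0 to 1); they miss things now and then, are a little off and sometimes report something else, mostly with a low value. They report only what shows in the picture. A call takes as long as a camera call. They do not tell look-alikes from the thing itself.
- spotter.boxes_of(camera, name): "point" ([x, y, z] in m, in world coordinates, good to about 4 mm: the middle of the surface that is visible of it).
- spotter.regions_of(camera, name): "pixels" (480x640 bool, what is visible of it).
The state is a dict: "time": time; "joint_positions": joint angles; "joint_vel": joint speeds; "joint_torque": joint torques, N m; "ee_pos": TCP position; "eef_rot": TCP orientation; "ft_force": force on the tool from outside, world axes, zero at the start; "torque": the same for the moment, N m; "width": finger opening in m; "grip_force": force on a finger pad.
Only numpy, scipy, OpenCV 4.12 (cv2) and the standard library are available. Lean on these libraries where they do the work, as an engineer would, in place of code of your own. Each camera call takes 0.05 s, during which the arm holds its last target. There are 200 camera calls.

## Working session

There is one attempt and no reset: what is moved stays moved. The work goes in short steps, Python scripts to look and compute and a tool call to move; the robot and the scene stay as the last step left them, time stands still between calls to the robot, and variables do not carry over. Pictures are saved under pics/ and viewed, at most 14 in all, crops included, and the job is handed in when it is done.

Besides the shell and the picture viewer there is one more tool, called after "Emit:" as a command line: name --pt "numbers of a row" for each row, then --argument value for the rest. play_rows: Moves the arm, as the interface text tells. Shift numbers are shares of 150 mm and turn numbers shares of 30 degrees, none past 1 either way. Its arguments: {"type":"object","properties":{"series":{"type":"array","items":{"type":"array","items":{"type":"number"}}},"fingers":{"type":"number"},"squeeze":{"type":"number"}},"required":["series"]}

```bash
mkdir -p pics; python3 - <<'E'
from bench import status, vision, job, spotter, r
import cv2
s=status.read_state(); print({k:s[k] for k in('time','ee_pos','eef_rot','width')}, r.grasp_offset)
for c in('scene','side','wrist'):
    cv2.imwrite(f'pics/{c}0.png',vision.camera(c)); print(c,vision.calibration(c))
    for n in('muller_small','muller_medium','muller_large','muller_largest','well_small','well_medium','well_large','well_largest'):
        print(n,[(round(d['conf'],2),[round(float(v),3) for v in d['point']]) for d in spotter.boxes_of(c,n)])
E
```

```text
{'time': 0.0, 'ee_pos': array([ 6.24868403e-01, -1.61454329e-05,  4.03940269e-01]), 'eef_rot': array([ 7.07110896e-01,  7.07102303e-01, -5.29181630e-04, -4.84007151e-04]), 'width': 0.08698161060346671} 0.1635
scene {'fx': 513.7233682122537, 'fy': 513.7233682122537, 'cx': 319.1100176227308, 'cy': 238.322470657226, 'D': array([-0.10820335,  0.        ,  0.        ,  0.        ,  0.        ]), 'rvec': array([ 1.04587426, -2.49859661,  0.90764823]), 'tvec': array([0.32567078, 0.30980633, 1.04020938])}
muller_small [(0.67, [0.583, -0.315, 0.026]), (0.31, [0.459, 0.311, 0.019])]
muller_medium [(0.77, [0.463, -0.258, 0.022]), (0.65, [0.36, -0.308, 0.024]), (0.54, [0.517, -0.19, 0.023]), (0.49, [0.432, -0.354, 0.027]), (0.2, [0.537, 0.433, 0.032])]
muller_large [(0.76, [0.459, 0.311, 0.021])]
muller_largest [(0.88, [0.558, 0.288, 0.02]), (0.45, [0.458, 0.315, 0.021])]
well_small [(0.67, [0.451, -0.099, 0.007])]
well_medium [(0.65, [0.501, -0.073, 0.012])]
well_large [(0.59, [0.554, -0.05, 0.011]), (0.43, [0.458, 0.314, 0.02])]
well_largest [(0.49, [0.615, -0.016, 0.015])]
side {'fx': 488.213
[... 851 characters left out ...]
 , 0.        , 0.        , 0.        ]), 'T_tool_cam': array([[ 6.74075483e-04, -9.68649323e-01, -2.48431148e-01,
         6.69402705e-02],
       [ 9.99999608e-01,  7.95603438e-04, -3.88781820e-04,
         2.22864102e-04],
       [ 5.74245922e-04, -2.48430788e-01,  9.68649479e-01,
         2.02727774e-02],
       [ 0.00000000e+00,  0.00000000e+00,  0.00000000e+00,
         1.00000000e+00]])}
muller_small []
muller_medium [(0.58, [0.525, -0.186, 0.007])]
muller_large []
muller_largest []
well_small [(0.74, [0.453, -0.09, 0.011])]
well_medium [(0.83, [0.49, -0.061, 0.01]), (0.3, [0.621, -0.011, 0.012])]
well_large [(0.91, [0.556, -0.042, 0.016])]
well_largest [(0.73, [0.618, -0.009, 0.015])]
```

View pics/scene0.png

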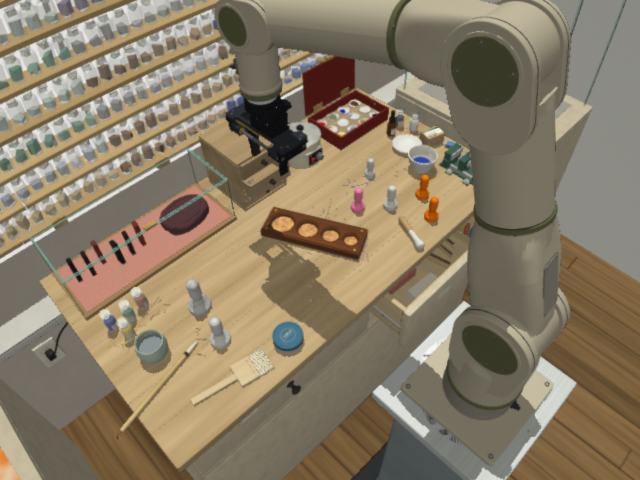

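View pics/wrist0.png

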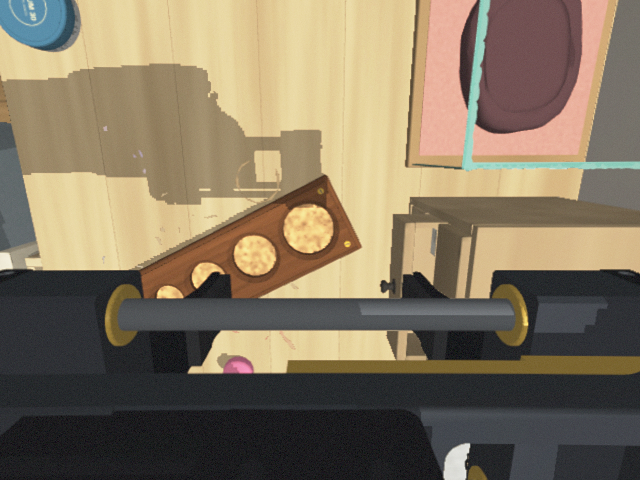

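View pics/side0.png

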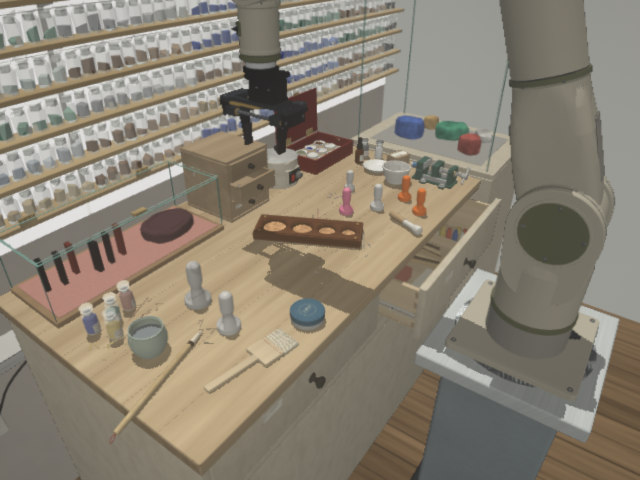

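Scene shows the white mullers: small at (370,170), medium (391,200), large (218,333) and largest (197,298). The look-alikes are pink (358,200) and orange (423,187) and (432,208). The rack runs from (283,224) for the largest well to (350,240) for the smallest. I'll fit precise poses from the masks.

```bash
cat > h.py <<'E'
from bench import status, vision, job, spotter, r
import numpy as np, cv2
from scipy.spatial.transform import Rotation as R
from scipy.optimize import minimize, least_squares
DIM=dict(small=(30,20,60,32,52),medium=(38,23,72,39,62),large=(46,26,84,45,72),largest=(54,29,96,52,83))
CAP=dict(small=(34,44),medium=(42,52),large=(50,60),largest=(58,68))
OFF=dict(small=0,medium=.053,large=.114,largest=.183)
def cam(name,s=None):
    c=vision.calibration(name); K=np.array([[c['fx'],0,c['cx']],[0,c['fy'],c['cy']],[0,0,1]])
    if name=='wrist':
        s=s or status.read_state(); T=np.eye(4); T[:3,:3]=R.from_quat(s['eef_rot']).as_matrix(); T[:3,3]=s['ee_pos']
        W=np.linalg.inv(T@c['T_tool_cam']); rv=cv2.Rodrigues(W[:3,:3])[0]; tv=W[:3,3]
    else: rv,tv=c['rvec'],c['tvec']
    return K,c['D'],np.array(rv,float).ravel(),np.array(tv,float).ravel()
def proj(C,p): return cv2.projectPoints(np.asarray(p,float).reshape(-1,3),C[2],C[3],C[0],C[1])[0][:,0]
def ray(C,uv,z):
    n=cv2.undistortPoints(np.array(uv,float).reshape(-1,1,2),C[0],C[1])[:,0]; M=cv2.Rodrigues(C[2])[0]
    o=-M.T@C[3]; d=np.c_[n,np.ones(len(n))]@M; return o+d*((z-o[2])/d[:,2])[:,None]
A=np.linspace(0,2*np.pi,40,endpoint=False)
def circ(x,y,z,rad): return np.c_[x+rad*np.cos(A),y+rad*np.sin(A),np.full(40,z)]
def muller(C,n,x,y,z0=0):
    f,h,H,a,b=[v/1000 for v in DIM[n]]; m=np.zeros((480,640),np.uint8)
    parts=[[(0,f/2),(.011,f/2)],[(.011,h*.35),(a,h*.35)],[(a,h/2),(b,h/2),(b+.8*(H-b),h*.3),(H,.001)]]
    for p in parts:
        pts=np.vstack([proj(C,circ(x,y,z0+z,q)) for z,q in p])*16
        cv2.fillConvexPoly(m,cv2.convexHull(pts.astype(np.float32)).astype(np.int32),255,cv2.LINE_AA,4)
    return m/255.
def fit(C,n,mask,x0):
    M=cv2.GaussianBlur(mask.astype(float),(0,0),1.5)
    f=lambda p:np.abs(cv2.GaussianBlur(muller(C,n,p[0]/100,p[1]/100),(0,0),1.5)-M).sum()/M.sum()
    o=minimize(f,np.array(x0)*100,method='Nelder-Mead',options=dict(initial_simplex=np.array(x0)*100+np.array([[0,0],[1.5,0],[0,1.5]]),xatol=.01))
    return o.x/100,o.fun
E
python3 - <<'E'
from h import *
X=dict(small=(.583,-.315),medium=(.463,-.258),large=(.458,.313),largest=(.558,.293))
np.set_printoptions(precision=4,suppress=True)
for c in('scene','side'):
    C=cam(c); vision.camera(c)
    for n in DIM:
        for d in spotter.regions_of(c,'muller_'+n):
            m=d['pixels']; cen=np.argwhere(m).mean(0)[::-1]
            if np.linalg.norm(cen-proj(C,[*X[n],.03])[0])<25: print(c,n,round(d['conf'],2),*fit(C,n,m,X[n]))
for c in('scene','side','wrist'):
    C=cam(c); vision.camera(c)
    for n in CAP:
        for d in spotter.regions_of(c,'well_'+n)[:1]:
            m=d['pixels'].astype(np.uint8); cs=max(cv2.findContours(m,0,1)[0],key=cv2.contourArea)
            w=ray(C,cs.reshape(-1,2),.017)[:,:2]; (q,ax,an)=cv2.fitEllipse((w*1000).astype(np.float32)); print(c,n,round(d['conf'],2),np.array(q),ax)
E
```

```text
scene small 0.68 [ 0.5918 -0.319 ] 0.16483763839303045
scene medium 0.55 [ 0.4718 -0.2671] 0.10794066150145525
scene large 0.93 [0.4692 0.3043] 0.20917926333916584
scene largest 0.55 [0.5722 0.2853] 0.13484782117115773
side small 0.44 [ 0.5951 -0.3267] 0.5701920260481184
side medium 0.78 [ 0.471  -0.2683] 0.23580772612640802
side large 0.9 [0.4665 0.3061] 0.18127762937812214
side largest 0.64 [0.57   0.2856] 0.11118523769340129
scene small 0.42 [470.5623 302.6544] (40.3168830871582, 84.66585540771484)
scene large 0.65 [ 518.7235 -468.1599] (79.64762115478516, 116.67205810546875)
scene largest 0.68 [ 521.7361 -469.5066] (83.741455078125, 120.46800231933594)
side small 0.54 [451.5064 -88.3198] (18.870946884155273, 20.254196166992188)
side large 0.57 [550.2608 -38.2987] (32.37638854980469, 39.63373947143555)
side largest 0.46 [611.9121  -7.5177] (39.6783332824707, 52.504634857177734)
wrist small 0.75 [454.4724 -87.1678] (16.190759658813477, 28.91071891784668)
wrist medium 0.8 [497.9033 -64.0382] (24.50160026550293, 38.37088394165039)
wrist large 0.75 [556.1614 -42.5788] (45.242706298828125, 47.78679275512695)
wrist largest 0.74 [617.0787 -11.5191] (54.23336410522461, 55.01593017578125)
```

Emit:
play_rows --pt "-0.3 -0.2 0 0 0 0" --pt "-0.55 -0.4 0 0 0 0" --pt "-0.8 -0.6 0 0 0 0" --pt "-0.8 -0.6 0 0 0 0" --pt "-0.8 -0.6 0 0 0 0"

```text
time: 3.1
ee_pos: [0.5344, -0.1211, 0.4053]
eef_rot: [0.708, 0.706, 0.0, 0.0]
ft_force: [0.4, 0.2, 0.3]
width: 0.0871
grip_force: 0.0
```

```bash
python3 - <<'E'
from h import *
s=status.read_state(); print(s['ee_pos'],s['ft_force']); C=cam('wrist',s); im=vision.camera('wrist'); cv2.imwrite('pics/w1.png',im)
np.savez('w1.npz',im=im,rv=C[2],tv=C[3])
for n in CAP:
    for d in spotter.regions_of('wrist','well_'+n)[:1]:
        m=d['pixels'].astype(np.uint8); cs=max(cv2.findContours(m,0,1)[0],key=cv2.contourArea)
        w=ray(C,cs.reshape(-1,2),.017)[:,:2]; (q,ax,an)=cv2.fitEllipse((w*1000).astype(np.float32)); print(n,round(d['conf'],2),np.round(q,1),ax)
E
```

```text
[ 0.53440039 -0.12112105  0.40525883] [0.44033858 0.22522521 0.32578322]
small 0.59 [454.3 -95.1] (30.926424026489258, 31.523012161254883)
medium 0.66 [501.5 -71.4] (38.17131423950195, 39.14291763305664)
large 0.68 [554.5 -44.3] (45.52085494995117, 46.76409912109375)
largest 0.6 [614.8 -13. ] (53.44215393066406, 54.65641403198242)
```

View pics/w1.png

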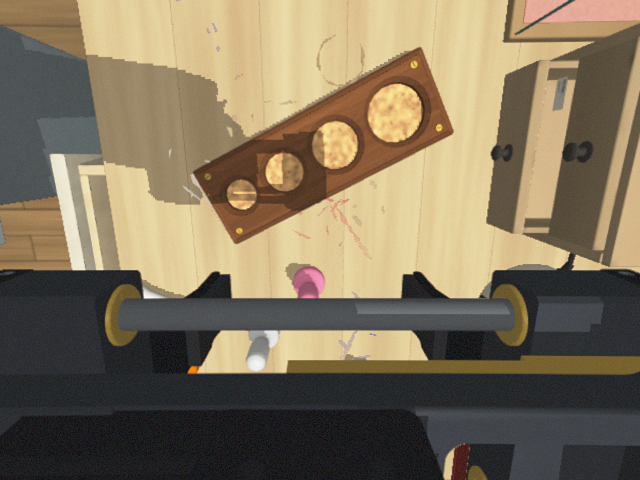

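The wrist picture shows the whole rack, with corks at (241,194), (284,172), (334,145) and (395,113). The pink look-alike is at (309,282) and the white medium muller at (262,345).

```bash
python3 - <<'E'
from h import *
d=np.load('w1.npz'); im=d['im']; c=cam('wrist'); C=(c[0],c[1],d['rv'],d['tv'])
cs=[]
# rack outline
hsv=cv2.cvtColor(im,cv2.COLOR_BGR2HSV); m=((hsv[...,2]<150)&(hsv[...,1]>110)&((hsv[...,0]<15)|(hsv[...,0]>172))).astype(np.uint8)
m[265:]=0; m[:,:185]=0; m[:,470:]=0
m=cv2.morphologyEx(m,cv2.MORPH_OPEN,np.ones((3,3)));k=max(cv2.findContours(m,0,1)[0],key=cv2.contourArea)
rr=cv2.minAreaRect((ray(C,k.reshape(-1,2),.022)[:,:2]*1000).astype(np.float32)); print('rack',rr)
v=im.copy(); cv2.drawContours(v,[k],-1,(0,255,0),1)
# model fit of visible cork
vision.camera('wrist'); M={}
for n in CAP:
    for q in spotter.regions_of('wrist','well_'+n)[:1]: M[n]=q['pixels']
def model(p):
    x,y,a=p[0]/100,p[1]/100,p[2]/10; out=np.zeros((480,640))
    for n in M:
        cx,cy=x+OFF[n]*np.cos(a),y+OFF[n]*np.sin(a); t=np.ones((480,640))
        for z,q in((.012,CAP[n][0]/2e3),(.017,CAP[n][0]/2e3),(.022,CAP[n][1]/2e3)):
            b=np.zeros((480,640),np.uint8); cv2.fillConvexPoly(b,(proj(C,circ(cx,cy,z,q))*16).astype(np.int32),255,cv2.LINE_AA,4); t=np.minimum(t,b/255.)
        out+=t
    return out
T=cv2.GaussianBlur(sum(M.values()).astype(float),(0,0),1.5)
f=lambda p:np.abs(cv2.GaussianBlur(model(p),(0,0),1.5)-T).sum()/T.sum()
x0=np.array([45.3,-9.6,4.72])
o=minimize(f,x0,method='Nelder-Mead',options=dict(initial_simplex=x0+np.array([[0,0,0],[.5,0,0],[0,.5,0],[0,0,.3]]),xatol=.002)); x,y,a=o.x[0]/100,o.x[1]/100,o.x[2]/10
print(o.fun,'deg',np.degrees(a)); 
for n in OFF: print(n,x+OFF[n]*np.cos(a),y+OFF[n]*np.sin(a),M[n].sum())
cv2.imwrite('pics/v1.png',v[:280,150:500])
E
```

```text
rack ((540.05029296875, -51.246734619140625), (257.3927001953125, 88.46363830566406), 26.978910446166992)
0.12225215407702729 deg 26.697797407923442
small 0.45265744264732155 -0.09858959642846062 691
medium 0.5000070416594418 -0.07477750972041625 1078
large 0.5545037499564103 -0.04737114577342176 1726
largest 0.6161475675382272 -0.0163705045874772 2462
```

View pics/v1.png

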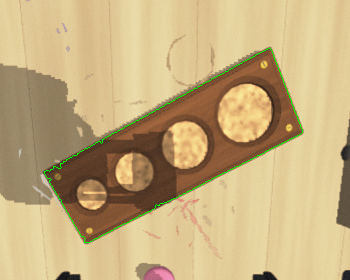

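```bash
python3 - <<'E'
from h import *
np.set_printoptions(precision=4,suppress=True)
d=np.load('w1.npz'); ims={'wrist':d['im'],'scene':vision.camera('scene'),'side':vision.camera('side')}
for c,im in ims.items():
    C=cam(c); C=(C[0],C[1],d['rv'],d['tv']) if c=='wrist' else C
    def model(p):
        x,y,a=p[0]/100,p[1]/100,p[2]/10; u=np.array([np.cos(a),np.sin(a)]);v=np.array([-u[1],u[0]])
        P=[[*(np.array([x,y])+i*.1305*u+j*.045*v),z] for i in(-1,1) for j in(-1,1) for z in(0,.022)]
        b=np.zeros((480,640),np.uint8); cv2.fillConvexPoly(b,(cv2.convexHull(proj(C,P).astype(np.float32))*16).astype(np.int32),255,cv2.LINE_AA,4); return b/255.
    x0=np.array([54,-5.1,4.71]); near=cv2.dilate((model(x0)>.1).astype(np.uint8),np.ones((25,25)))
    hsv=cv2.cvtColor(im,cv2.COLOR_BGR2HSV); m=((hsv[...,2]<150)&(hsv[...,1]>110)&((hsv[...,0]<15)|(hsv[...,0]>172))).astype(np.uint8)*near
    m=cv2.morphologyEx(m,cv2.MORPH_OPEN,np.ones((3,3)));k=max(cv2.findContours(m,0,1)[0],key=cv2.contourArea)
    T=np.zeros((480,640),np.uint8); cv2.fillPoly(T,[cv2.convexHull(k)],1); T=cv2.GaussianBlur(T.astype(float),(0,0),1.5)
    f=lambda p:np.abs(cv2.GaussianBlur(model(p),(0,0),1.5)-T).sum()/T.sum()
    best=min((minimize(f,x0,method='Nelder-Mead',options=dict(initial_simplex=x0+s*np.array([[0,0,0],[.6,0,0],[0,.6,0],[0,0,.3]]),xatol=.002)) for s in(1,-1)),key=lambda o:o.fun)
    print(c,best.fun,best.x[:2]*10,np.degrees(best.x[2]/10))
E
```

```text
wrist 0.03976758384238015 [538.7947 -52.9418] 27.24302133646031
scene 0.09886087430863483 [542.3944 -54.591 ] 26.663799059047445
side 1.0 [ 3042.8889 -7076.2016] 543.3014524978297
```

Emit:
play_rows --pt "-0.25 0.1 0 0 0 0.25" --pt "-0.5 0.2 0 0 0 0.5" --pt "-0.75 0.3 0 0 0 0.75" --pt "-1 0.38 0 0 0 1" --pt "-1 0.38 0 0 0 1"

```text
time: 4.2
ee_pos: [0.5916, -0.2755, 0.4037]
eef_rot: [0.869, 0.495, -0.001, 0.001]
ft_force: [0.0, -0.2, -0.6]
width: 0.0872
grip_force: 0.0
```

Emit:
play_rows --pt "0 0 0 0 0 0.25" --pt "0 0 0 0 0 0.5" --pt "0 0 0 0 0 0.75" --pt "0 0 0 0 0 1" --pt "0 0 0 0 0 1"

```text
time: 4.7
ee_pos: [0.5921, -0.2695, 0.4047]
eef_rot: [0.966, 0.258, 0.0, -0.0]
ft_force: [-0.2, 0.3, -0.1]
width: 0.0877
grip_force: 0.0
```

Emit:
play_rows --pt "0 0 0.2 0 0 0.1" --pt "0 0 0.4 0 0 0.1" --pt "0 0 0.4 0 0 0.1" --pt "0 0 0.4 0 0 0.1" --pt "0 0 0.4 0 0 0.1"

```text
time: 5.2
ee_pos: [0.5924, -0.2702, 0.3468]
eef_rot: [0.972, 0.234, 0.001, 0.001]
ft_force: [-0.1, 0.6, -0.2]
width: 0.0869
grip_force: 0.0
```

```bash
cat >> h.py <<'E'
def go(x,y,zg=None):
    "shares to bring grasp point over x,y (and to height zg)"
    s=status.read_state(); M=R.from_quat(s['eef_rot']).as_matrix(); g=s['ee_pos']+M[:,2]*r.grasp_offset
    d=np.array([x-g[0],y-g[1],0 if zg is None else zg-g[2]]); print('grasp pt',g.round(4),'yaw',np.degrees(np.arctan2(M[1,1],M[0,1])).round(2),'tilt',np.degrees(np.arccos(-M[2,2])).round(2),'shares',(M.T@d/.15).round(3),'F',np.round(s['ft_force'],1),'t',round(s['time'],1))
def look(c,n,xy,z0=0,tol=30):
    s=status.read_state(); C=cam(c,s); vision.camera(c)
    for d in spotter.regions_of(c,'muller_'+n):
        m=d['pixels']; cen=np.argwhere(m).mean(0)[::-1]
        if np.linalg.norm(cen-proj(C,[*xy,z0+.03])[0])<tol: p,e=fit(C,n,m,xy); print(c,n,round(d['conf'],2),p.round(4),round(e,3),m.sum())
E
python3 - <<'E'
from h import *
cv2.imwrite('pics/w2.png',vision.camera('wrist'))
go(.592,-.32,.25)
for c in('scene','side','wrist'): look(c,'small',(.592,-.32),0,60)
E
```

```text
grasp pt [ 0.5929 -0.2704  0.1833] yaw -62.94 tilt 0.16 shares [-0.155  0.293 -0.444] F [-0.5 -0.3  0.5] t 5.2
scene small 0.58 [ 0.5935 -0.3232] 0.406 137
side small 0.5 [ 0.5959 -0.3296] 0.453 132
wrist small 0.58 [ 0.5906 -0.3196] 0.138 995
```

View pics/w2.png

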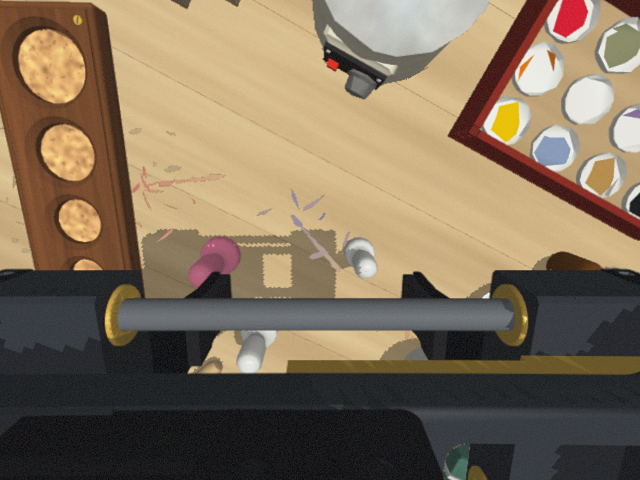

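Emit:
play_rows --pt "-0.16 0.29 0 0 0 0" --pt "-0.16 0.29 0.3 0 0 0" --pt "-0.16 0.29 0.5 0 0 0" --pt "-0.16 0.29 0.5 0 0 0" --pt "-0.16 0.29 0.5 0 0 0"

```text
time: 6.05
ee_pos: [0.5906, -0.3195, 0.2705]
eef_rot: [0.972, 0.234, -0.0, -0.0]
ft_force: [0.5, -1.1, 1.0]
width: 0.0871
grip_force: 0.0
```

```bash
python3 - <<'E'
from h import *
go(.591,-.320,.044)
look('wrist','small',(.591,-.32),0,90)
E
```

```text
grasp pt [ 0.5906 -0.3194  0.107 ] yaw -62.98 tilt 0.01 shares [0.    0.004 0.42 ] F [ 0.5 -1.1  1. ] t 6.0
wrist small 0.58 [ 0.59   -0.3203] 0.07 1774
```

Emit:
play_rows --pt "-0.005 0.003 0.2 0 0 0" --pt "-0.005 0.003 0.42 0 0 0" --pt "-0.005 0.003 0.42 0 0 0" --pt "-0.005 0.003 0.42 0 0 0"

```text
time: 6.55
ee_pos: [0.5905, -0.3205, 0.2085]
eef_rot: [0.972, 0.234, 0.001, 0.0]
ft_force: [-0.5, -0.3, 0.7]
width: 0.0868
grip_force: 0.0
```

Emit:
play_rows --pt "0 0 0 0 0 0" --pt "0 0 0 0 0 0" --pt "0 0 0 0 0 0" --pt "0 0 0 0 0 0" --pt "0 0 0 0 0 0" --fingers -1 --squeeze 25

```text
time: 7.05
ee_pos: [0.59, -0.3204, 0.2071]
eef_rot: [0.972, 0.233, 0.0, 0.0]
ft_force: [0.5, 0.8, -0.5]
width: 0.0551
grip_force: 0.0
```

Emit:
play_rows --pt "0 0 0 0 0 0" --pt "0 0 0 0 0 0" --pt "0 0 0 0 0 0" --pt "0 0 0 0 0 0" --pt "0 0 0 0 0 0"

```text
time: 7.55
ee_pos: [0.5899, -0.3204, 0.2067]
eef_rot: [0.972, 0.233, -0.0, -0.0]
ft_force: [0.2, -0.6, -0.9]
width: 0.019
grip_force: 25.0
```

```bash
python3 - <<'E'
from h import *
s=status.read_state(); print(s['width'],s['grip_force'])
go(.4532,-.0965,.2)
E
```

```text
0.018998934405967772 25.00006405014574
grasp pt [ 0.5899 -0.3204  0.0432] yaw -63.0 tilt 0.01 shares [-0.134 -1.744 -1.045] F [ 0.2 -0.6 -0.9] t 7.5
```

Emit:
play_rows --pt "0 0 -0.1 0 0 0" --pt "0 0 -0.3 0 0 0" --pt "0 0 -0.6 0 0 0" --pt "0 0 -0.9 0 0 0" --pt "0 0 -0.9 0 0 0"

```text
time: 8.05
ee_pos: [0.5909, -0.3214, 0.3506]
eef_rot: [0.972, 0.233, 0.005, 0.004]
ft_force: [1.1, 0.4, -0.2]
width: 0.0191
grip_force: 25.0
```

Emit:
play_rows --pt "-0.03 -0.25 0 0 0 0" --pt "-0.06 -0.5 0 0 0 0" --pt "-0.1 -0.75 0 0 0 0" --pt "-0.13 -1 0 0 0 0" --pt "-0.13 -1 0 0 0 0"

```text
time: 8.55
ee_pos: [0.5028, -0.1918, 0.3423]
eef_rot: [0.972, 0.235, 0.0, -0.001]
ft_force: [-0.4, -0.0, -0.9]
width: 0.0191
grip_force: 25.0
```

Emit:
play_rows --pt "0 -0.2 0 0 0 0" --pt "0 -0.4 0 0 0 0" --pt "0 -0.6 0 0 0 0" --pt "0 -0.744 0 0 0 0" --pt "0 -0.744 0 0 0 0"

```text
time: 9.05
ee_pos: [0.4531, -0.0941, 0.3425]
eef_rot: [0.972, 0.235, 0.0, -0.0]
ft_force: [-0.2, -0.4, -0.9]
width: 0.019
grip_force: 25.0
```

```bash
python3 - <<'E'
from h import *
s=status.read_state(); print(s['width'],s['grip_force'])
go(.4532,-.0965,.056)
C=cam('wrist',s); im=vision.camera('wrist'); 
for n in CAP:
    for d in spotter.regions_of('wrist','well_'+n)[:1]:
        m=d['pixels'].astype(np.uint8); cs=max(cv2.findContours(m,0,1)[0],key=cv2.contourArea)
        w=ray(C,cs.reshape(-1,2),.012)[:,:2]; (q,ax,an)=cv2.fitEllipse((w*1000).astype(np.float32)); print(n,round(d['conf'],2),np.round(q,1),ax)
cv2.imwrite('pics/w3.png',np.hstack([im[:,100:540],vision.camera('side')[150:390:,200:440].repeat(2,0).repeat(2,1)[:,100:460]]))
E
```

```text
0.018955577410971154 25.000245028204517
grasp pt [ 0.4533 -0.0939  0.179 ] yaw -62.83 tilt 0.06 shares [-0.009  0.015  0.82 ] F [-0.2 -0.4 -0.9] t 9.1
small 0.87 [453.3 -96. ] (31.41693878173828, 31.75786781311035)
medium 0.58 [500.4 -71.9] (37.90225601196289, 38.75825500488281)
large 0.59 [554.5 -44. ] (47.842254638671875, 47.956539154052734)
largest 0.89 [608.1 -17. ] (33.236934661865234, 59.98692321777344)
```

View pics/w3.png

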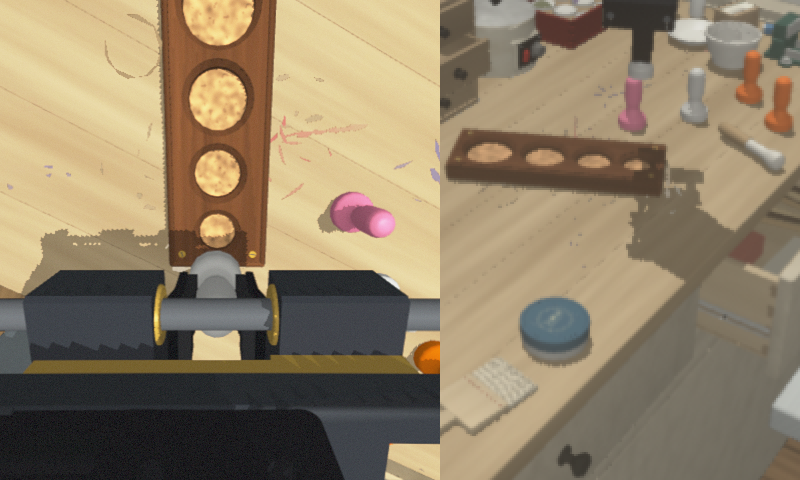

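The muller is held upright, and the wells line up straight ahead of it. Now lowering.

Emit:
play_rows --pt "-0.006 0.013 0.2 0 0 -0.005" --pt "-0.006 0.013 0.4 0 0 -0.005" --pt "-0.006 0.013 0.55 0 0 -0.005" --pt "-0.006 0.013 0.65 0 0 -0.005" --pt "-0.006 0.013 0.7 0 0 -0.005"

```text
time: 9.85
ee_pos: [0.4536, -0.0988, 0.2353]
eef_rot: [0.972, 0.234, -0.001, -0.0]
ft_force: [0.2, -0.2, -0.2]
width: 0.0187
grip_force: 25.0
```

```bash
python3 - <<'E'
from h import *
go(.4533,-.0960,.0552)
E
```

```text
grasp pt [ 0.4532 -0.0988  0.0718] yaw -62.9 tilt 0.12 shares [ 0.009 -0.016  0.111] F [ 0.2 -0.2 -0.2] t 9.8
```

Emit:
play_rows --pt "0 -0.008 0.02 0 0 0" --pt "0 -0.008 0.02 0 0 0" --pt "0 -0.008 0.02 0 0 0"

```text
time: 10.15
ee_pos: [0.4537, -0.0973, 0.2345]
eef_rot: [0.972, 0.235, 0.001, 0.0]
ft_force: [-0.8, 0.3, -1.3]
width: 0.0192
grip_force: 25.0
```

```bash
python3 - <<'E'
from h import *
go(.4533,-.0960,.0552)
E
```

```text
grasp pt [ 0.4539 -0.0974  0.071 ] yaw -62.86 tilt 0.08 shares [ 0.    -0.01   0.105] F [-0.8  0.3 -1.3] t 10.2
```

Emit:
play_rows --pt "0 -0.01 0.03 0 0 0" --pt "0 -0.01 0.05 0 0 0" --pt "0 -0.01 0.06 0 0 0" --pt "0 -0.01 0.07 0 0 0" --pt "0 -0.01 0.07 0 0 0"

```text
time: 10.65
ee_pos: [0.4526, -0.0959, 0.2231]
eef_rot: [0.972, 0.235, -0.0, -0.0]
ft_force: [0.2, 0.2, -1.1]
width: 0.019
grip_force: 25.0
```

```bash
python3 - <<'E'
from h import *
go(.4533,-.0960,.0552)
E
```

```text
grasp pt [ 0.4526 -0.0959  0.0596] yaw -62.85 tilt 0.01 shares [0.004 0.003 0.029] F [ 0.2  0.2 -1.1] t 10.7
```

Underside at about 16 mm with no contact force, so the foot is already inside the well.

Emit:
play_rows --pt "0 0 0.015 0 0 0" --pt "0 0 0.025 0 0 0" --pt "0 0 0.03 0 0 0" --pt "0 0 0.035 0 0 0" --pt "0 0 0.035 0 0 0"

```text
time: 11.15
ee_pos: [0.4528, -0.0958, 0.2185]
eef_rot: [0.972, 0.235, 0.0, -0.0]
ft_force: [-3.3, 1.4, 6.7]
width: 0.0192
grip_force: 25.0
```

Contact at the expected height (6.7 N). Releasing and lifting.

Emit:
play_rows --pt "0 0 0 0 0 0" --pt "0 0 0 0 0 0" --pt "0 0 0 0 0 0" --pt "0 0 0 0 0 0" --pt "0 0 0 0 0 0" --fingers 0.6

```text
time: 11.65
ee_pos: [0.4526, -0.0959, 0.218]
eef_rot: [0.972, 0.235, 0.0, -0.0]
ft_force: [0.4, -1.1, 0.8]
width: 0.0513
grip_force: 0.0
```

Emit:
play_rows --pt "0 0 0 0 0 0" --pt "0 0 -0.2 0 0 0" --pt "0 0 -0.5 0 0 0" --pt "0 0 -0.8 0 0 0" --pt "0 0 -0.8 0 0 0"

```text
time: 12.15
ee_pos: [0.4541, -0.0962, 0.3439]
eef_rot: [0.972, 0.235, 0.005, 0.001]
ft_force: [0.7, -0.9, 1.0]
width: 0.0695
grip_force: 0.0
```

```bash
python3 - <<'E'
from h import *
go(.471,-.267,.16)
vision.camera('side')
for d in spotter.boxes_of('side','muller_small'): print(d)
C=cam('wrist');im=vision.camera('wrist'); cv2.imwrite('pics/w4.png',im)
print(proj(C,[[.4533,-.096,.072],[.4533,-.096,.022]]))
E
```

```text
grasp pt [ 0.4557 -0.0963  0.1804] yaw -62.87 tilt 0.55 shares [-0.429  1.058  0.137] F [ 0.7 -0.9  1. ] t 12.2
{'point': [0.4479, -0.0866, 0.0401], 'conf': 0.69}
[[315.16613464 247.84593231]
 [315.29038604 233.1957193 ]]
```

View pics/w4.png

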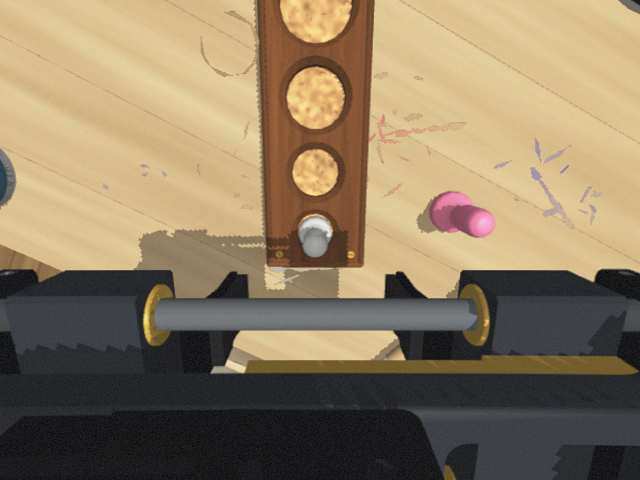

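The small muller stands upright in its well at (315,235). Next is the medium.

Emit:
play_rows --pt "-0.1 0.25 0 0 0 0" --pt "-0.2 0.5 0 0 0 0" --pt "-0.3 0.75 0 0 0 0" --pt "-0.43 1 0 0 0 0" --pt "-0.43 1 0 0 0 0" --fingers 1

```text
time: 12.8
ee_pos: [0.4619, -0.2642, 0.3363]
eef_rot: [0.973, 0.231, -0.002, 0.001]
ft_force: [0.1, 0.0, -0.7]
width: 0.0866
grip_force: 0.0
```

Emit:
play_rows --pt "0 0.06 0.2 0 0 0" --pt "0 0.06 0.3 0 0 0" --pt "0 0.06 0.3 0 0 0" --pt "0 0.06 0.3 0 0 0"

```text
time: 13.2
ee_pos: [0.4676, -0.2665, 0.2924]
eef_rot: [0.972, 0.235, -0.001, -0.001]
ft_force: [0.8, -0.7, 0.4]
width: 0.0868
grip_force: 0.0
```

```bash
python3 - <<'E'
from h import *
go(.471,-.267,.051)
look('wrist','medium',(.471,-.267),0,90)
go(.471,-.267,.051)
E
```

```text
grasp pt [ 0.4674 -0.2664  0.1289] yaw -62.84 tilt 0.11 shares [0.02  0.016 0.519] F [ 0.8 -0.7  0.4] t 13.2
wrist medium 0.63 [ 0.47  -0.268] 0.05 2257
grasp pt [ 0.4681 -0.2667  0.1301] yaw -62.83 tilt 0.04 shares [0.016 0.01  0.527] F [-0.2 -0.7  0.5] t 13.3
```

Emit:
play_rows --pt "0.008 0.014 0.2 0 0 0" --pt "0.008 0.014 0.4 0 0 0" --pt "0.008 0.014 0.525 0 0 0" --pt "0.008 0.014 0.525 0 0 0" --pt "0.008 0.014 0.525 0 0 0"

```text
time: 13.8
ee_pos: [0.4702, -0.2682, 0.2153]
eef_rot: [0.972, 0.235, 0.0, 0.0]
ft_force: [0.4, -0.1, 0.1]
width: 0.087
grip_force: 0.0
```

Emit:
play_rows --pt "0 0 0 0 0 0" --pt "0 0 0 0 0 0" --pt "0 0 0 0 0 0" --pt "0 0 0 0 0 0" --pt "0 0 0 0 0 0" --fingers -1 --squeeze 30

```text
time: 14.3
ee_pos: [0.4699, -0.2681, 0.2145]
eef_rot: [0.972, 0.235, 0.0, 0.0]
ft_force: [1.0, 0.2, -0.2]
width: 0.055
grip_force: 0.0
```

Emit:
play_rows --pt "0 0 0 0 0 0" --pt "0 0 0 0 0 0" --pt "0 0 0 0 0 0" --pt "0 0 0 0 0 0" --pt "0 0 0 0 0 0"

```text
time: 14.8
ee_pos: [0.4698, -0.2681, 0.2142]
eef_rot: [0.972, 0.235, -0.0, -0.0]
ft_force: [-0.2, 0.4, -0.0]
width: 0.0222
grip_force: 30.0
```

```bash
python3 - <<'E'
from h import *
s=status.read_state(); print(s['width'],s['grip_force'])
go(.5004,-.0719,.2)
E
```

```text
0.022165415391393307 29.970661699189804
grasp pt [ 0.4698 -0.2681  0.0507] yaw -62.85 tilt 0.01 shares [ 0.779 -1.071 -0.995] F [-0.2  0.4 -0. ] t 14.8
```

Emit:
play_rows --pt "0 0 -0.1 0 0 0" --pt "0 0 -0.3 0 0 0" --pt "0 0 -0.6 0 0 0" --pt "0 0 -0.9 0 0 0" --pt "0 0 -0.9 0 0 0"

```text
time: 15.3
ee_pos: [0.471, -0.2691, 0.3554]
eef_rot: [0.972, 0.235, 0.004, 0.003]
ft_force: [0.1, -1.0, -2.2]
width: 0.0222
grip_force: 30.0
```

Emit:
play_rows --pt "0.2 -0.22 0 0 0 0" --pt "0.4 -0.45 0 0 0 0" --pt "0.6 -0.7 0 0 0 0" --pt "0.7 -0.9 0 0 0 0" --pt "0.77 -1 0 0 0 0"

```text
time: 15.8
ee_pos: [0.504, -0.0784, 0.3484]
eef_rot: [0.972, 0.237, -0.0, -0.001]
ft_force: [-0.7, -0.2, -1.2]
width: 0.022
grip_force: 30.0
```

Emit:
play_rows --pt "0 -0.07 0 0 0 0" --pt "0 -0.07 0 0 0 0" --pt "0 -0.07 0 0 0 0" --pt "0 -0.07 0 0 0 0"

```text
time: 16.2
ee_pos: [0.4992, -0.0741, 0.3492]
eef_rot: [0.972, 0.234, -0.0, 0.0]
ft_force: [-0.4, -0.1, -1.4]
width: 0.0218
grip_force: 30.0
```

```bash
python3 - <<'E'
from h import *
go(.5004,-.0719,.0627)
E
```

```text
grasp pt [ 0.4992 -0.0742  0.1857] yaw -62.98 tilt 0.02 shares [ 0.014 -0.01   0.82 ] F [-0.4 -0.1 -1.4] t 16.2
```

Emit:
play_rows --pt "0.014 -0.01 0.2 0 0 0" --pt "0.014 -0.01 0.4 0 0 0" --pt "0.014 -0.01 0.6 0 0 0" --pt "0.014 -0.01 0.7 0 0 0" --pt "0.014 -0.01 0.7 0 0 0"

```text
time: 16.7
ee_pos: [0.4996, -0.0713, 0.2421]
eef_rot: [0.972, 0.234, -0.002, -0.0]
ft_force: [0.7, 0.6, -1.6]
width: 0.0218
grip_force: 30.0
```

Emit:
play_rows --pt "0 0 0 0 0 0" --pt "0 0 0 0 0 0" --pt "0 0 0 0 0 0"

```text
time: 17.0
ee_pos: [0.501, -0.0705, 0.2454]
eef_rot: [0.972, 0.235, 0.001, 0.0]
ft_force: [0.1, -0.9, -1.5]
width: 0.0218
grip_force: 30.0
```

```bash
python3 - <<'E'
from h import *
go(.5004,-.0719,.0627)
E
```

```text
grasp pt [ 0.5013 -0.0705  0.0819] yaw -62.87 tilt 0.12 shares [-0.01   0.005  0.128] F [ 0.1 -0.9 -1.5] t 17.0
```

Emit:
play_rows --pt "-0.008 0.004 0.03 0 0 0" --pt "-0.008 0.004 0.05 0 0 0" --pt "-0.008 0.004 0.07 0 0 0" --pt "-0.008 0.004 0.09 0 0 0" --pt "-0.008 0.004 0.09 0 0 0"

```text
time: 17.5
ee_pos: [0.4996, -0.0713, 0.2302]
eef_rot: [0.972, 0.235, -0.0, -0.0]
ft_force: [0.5, -0.2, -1.8]
width: 0.022
grip_force: 30.0
```

```bash
python3 - <<'E'
from h import *
go(.5004,-.0719,.0627)
E
```

```text
grasp pt [ 0.4994 -0.0713  0.0667] yaw -62.85 tilt 0.05 shares [0.004 0.006 0.027] F [ 0.5 -0.2 -1.8] t 17.5
```

Emit:
play_rows --pt "0.003 0.003 0.015 0 0 0" --pt "0.003 0.003 0.025 0 0 0" --pt "0.003 0.003 0.03 0 0 0" --pt "0.003 0.003 0.035 0 0 0" --pt "0.003 0.003 0.035 0 0 0"

```text
time: 18.0
ee_pos: [0.5006, -0.0715, 0.2261]
eef_rot: [0.972, 0.235, 0.0, -0.0]
ft_force: [-2.6, 1.3, 6.1]
width: 0.0224
grip_force: 30.0
```

Emit:
play_rows --pt "0 0 0 0 0 0" --pt "0 0 0 0 0 0" --pt "0 0 0 0 0 0" --pt "0 0 0 0 0 0" --pt "0 0 0 0 0 0" --fingers 0.6

```text
time: 18.5
ee_pos: [0.5004, -0.0716, 0.2255]
eef_rot: [0.972, 0.235, 0.0, 0.0]
ft_force: [-0.0, 0.9, 0.1]
width: 0.0541
grip_force: 0.0
```

Emit:
play_rows --pt "0 0 0 0 0 0" --pt "0 0 -0.2 0 0 0" --pt "0 0 -0.5 0 0 0" --pt "0 0 -0.8 0 0 0" --pt "0 0 -0.8 0 0 0"

```text
time: 19.0
ee_pos: [0.5018, -0.0719, 0.3517]
eef_rot: [0.972, 0.235, 0.005, 0.001]
ft_force: [0.8, 0.0, -0.4]
width: 0.0695
grip_force: 0.0
```

```bash
python3 - <<'E'
from h import *
go(.468,.305,.2)
cv2.imwrite('pics/w5.png',vision.camera('wrist'))
E
```

```text
grasp pt [ 0.5035 -0.0719  0.1882] yaw -62.86 tilt 0.56 shares [ 0.936 -2.343 -0.081] F [ 0.8  0.  -0.4] t 19.0
```

View pics/w5.png

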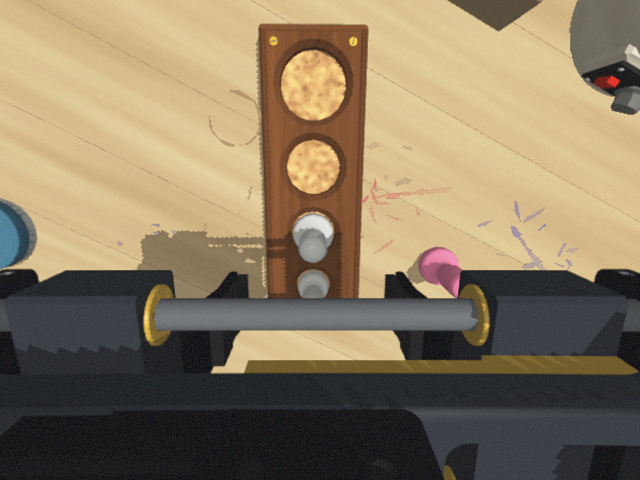

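Both mullers are seated at (313,235) and (314,283). Moving to the large one.

Emit:
play_rows --pt "0.1 -0.25 0 0 0 0" --pt "0.2 -0.5 0 0 0 0" --pt "0.3 -0.75 0 0 0 0" --pt "0.4 -1 0 0 0 0" --fingers 1

```text
time: 19.45
ee_pos: [0.4846, 0.0907, 0.3445]
eef_rot: [0.972, 0.235, -0.001, -0.0]
ft_force: [1.3, -0.4, 0.5]
width: 0.0858
grip_force: 0.0
```

Emit:
play_rows --pt "0.1 -0.25 0 0 0 0" --pt "0.2 -0.5 0 0 0 0" --pt "0.3 -0.75 0 0 0 0" --pt "0.4 -1 0 0 0 0"

```text
time: 19.85
ee_pos: [0.4696, 0.2515, 0.3443]
eef_rot: [0.972, 0.235, -0.001, 0.0]
ft_force: [1.2, 0.1, 0.4]
width: 0.0873
grip_force: 0.0
```

Emit:
play_rows --pt "0.07 -0.2 0 0 0 0" --pt "0.14 -0.34 0 0 0 0" --pt "0.14 -0.34 0 0 0 0" --pt "0.14 -0.34 0 0 0 0" --pt "0.14 -0.34 0 0 0 0"

```text
time: 20.35
ee_pos: [0.466, 0.3038, 0.3449]
eef_rot: [0.972, 0.234, -0.0, 0.0]
ft_force: [-0.1, -0.6, 0.9]
width: 0.0866
grip_force: 0.0
```

```bash
python3 - <<'E'
from h import *
look('wrist','large',(.468,.305),0,90)
look('wrist','largest',(.571,.286),0,90)
go(.468,.305,.06)
E
```

```text
wrist large 0.76 [0.4655 0.3053] 0.066 2113
grasp pt [0.4659 0.3042 0.182 ] yaw -62.92 tilt 0.02 shares [0.015 0.001 0.814] F [-0.7  0.2 -0.6] t 20.6
```

Emit:
play_rows --pt "0 -0.008 0.2 0 0 0" --pt "0 -0.008 0.4 0 0 0" --pt "0 -0.008 0.6 0 0 0" --pt "0 -0.008 0.75 0 0 0" --pt "0 -0.008 0.81 0 0 0"

```text
time: 21.05
ee_pos: [0.4646, 0.3052, 0.2219]
eef_rot: [0.972, 0.234, -0.001, 0.001]
ft_force: [0.4, 0.1, -0.4]
width: 0.0869
grip_force: 0.0
```

Emit:
play_rows --pt "0 0 0 0 0 0" --pt "0 0 0 0 0 0" --pt "0 0 0 0 0 0"

```text
time: 21.35
ee_pos: [0.4656, 0.3064, 0.2255]
eef_rot: [0.972, 0.235, 0.001, -0.0]
ft_force: [0.5, 0.1, 0.5]
width: 0.0869
grip_force: 0.0
```

```bash
python3 - <<'E'
from h import *
go(.4655,.3053,.06)
E
```

```text
grasp pt [0.466  0.3066 0.062 ] yaw -62.86 tilt 0.14 shares [-0.007  0.006  0.013] F [0.5 0.1 0.5] t 21.4
```

Emit:
play_rows --pt "-0.005 0.006 0.01 0 0 0" --pt "-0.005 0.006 0.01 0 0 0" --pt "-0.005 0.006 0.01 0 0 0" --pt "-0.005 0.006 0.01 0 0 0" --pt "-0.005 0.006 0.01 0 0 0" --fingers -1 --squeeze 35

```text
time: 21.85
ee_pos: [0.4648, 0.305, 0.2226]
eef_rot: [0.972, 0.235, 0.0, -0.0]
ft_force: [0.1, -0.1, -0.4]
width: 0.0551
grip_force: 0.0
```

Emit:
play_rows --pt "0 0 0 0 0 0" --pt "0 0 0 0 0 0" --pt "0 0 0 0 0 0" --pt "0 0 0 0 0 0" --pt "0 0 0 0 0 0"

```text
time: 22.35
ee_pos: [0.4648, 0.3051, 0.2225]
eef_rot: [0.972, 0.235, 0.0, -0.0]
ft_force: [0.6, -0.4, -0.9]
width: 0.0254
grip_force: 35.0
```

```bash
python3 - <<'E'
from h import *
s=status.read_state(); print(s['width'],s['grip_force'])
go(.5545,-.044,.2)
E
```

```text
0.025376457276529023 34.96540461895183
grasp pt [0.4648 0.3051 0.059 ] yaw -62.84 tilt 0.01 shares [-0.53   2.344 -0.94 ] F [ 0.6 -0.4 -0.9] t 22.4
```

Emit:
play_rows --pt "0 0 -0.1 0 0 0" --pt "0 0 -0.3 0 0 0" --pt "0 0 -0.6 0 0 0" --pt "0 0 -0.9 0 0 0" --pt "0 0 -0.9 0 0 0"

```text
time: 22.85
ee_pos: [0.4658, 0.3058, 0.3652]
eef_rot: [0.972, 0.235, 0.005, -0.002]
ft_force: [0.8, 1.0, -2.4]
width: 0.025
grip_force: 35.0
```

Emit:
play_rows --pt "-0.05 0.2 0 0 0 0" --pt "-0.1 0.45 0 0 0 0" --pt "-0.15 0.7 0 0 0 0" --pt "-0.2 1 0 0 0 0"

```text
time: 23.25
ee_pos: [0.5062, 0.1571, 0.3578]
eef_rot: [0.972, 0.236, 0.0, -0.0]
ft_force: [1.5, 0.5, -1.9]
width: 0.025
grip_force: 35.0
```

Emit:
play_rows --pt "-0.05 0.25 0 0 0 0" --pt "-0.1 0.5 0 0 0 0" --pt "-0.15 0.75 0 0 0 0" --pt "-0.2 1 0 0 0 0"

```text
time: 23.65
ee_pos: [0.5483, 0.0091, 0.3578]
eef_rot: [0.972, 0.235, 0.0, -0.0]
ft_force: [0.2, -0.2, -3.5]
width: 0.0249
grip_force: 35.0
```

Emit:
play_rows --pt "-0.07 0.2 0 0 0 0" --pt "-0.13 0.34 0 0 0 0" --pt "-0.13 0.34 0 0 0 0" --pt "-0.13 0.34 0 0 0 0" --pt "-0.13 0.34 0 0 0 0"

```text
time: 24.15
ee_pos: [0.5541, -0.0424, 0.3576]
eef_rot: [0.972, 0.235, 0.0, -0.0]
ft_force: [-0.1, -0.1, -2.2]
width: 0.0248
grip_force: 35.0
```

```bash
python3 - <<'E'
from h import *
go(.554,-.0443,.071)
s=status.read_state();C=cam('wrist',s);vision.camera('wrist')
for n in('large','largest'):
    for d in spotter.regions_of('wrist','well_'+n)[:1]:
        m=d['pixels'].astype(np.uint8); cs=max(cv2.findContours(m,0,1)[0],key=cv2.contourArea)
        w=ray(C,cs.reshape(-1,2),.012)[:,:2]; (q,ax,an)=cv2.fitEllipse((w*1000).astype(np.float32)); print(n,round(d['conf'],2),np.round(q,1),ax)
E
```

```text
grasp pt [ 0.5541 -0.0423  0.1941] yaw -62.76 tilt 0.04 shares [-0.007  0.012  0.82 ] F [-0.1 -0.1 -2.2] t 24.1
large 0.61 [561.  -41.3] (31.950578689575195, 50.5694694519043)
largest 0.55 [616.4 -12.9] (54.28520202636719, 55.57179641723633)
```

Emit:
play_rows --pt "-0.007 0.012 0.2 0 0 0" --pt "-0.007 0.012 0.4 0 0 0" --pt "-0.007 0.012 0.6 0 0 0" --pt "-0.007 0.012 0.7 0 0 0" --pt "-0.007 0.012 0.7 0 0 0"

```text
time: 24.8
ee_pos: [0.5532, -0.045, 0.2502]
eef_rot: [0.972, 0.235, -0.002, -0.001]
ft_force: [0.2, 0.7, -1.9]
width: 0.0252
grip_force: 35.0
```

Emit:
play_rows --pt "0 0 0 0 0 0" --pt "0 0 0 0 0 0" --pt "0 0 0 0 0 0" --pt "0 0 0 0 0 0" --pt "0 0 0 0 0 0"

```text
time: 25.3
ee_pos: [0.5543, -0.0457, 0.253]
eef_rot: [0.972, 0.235, 0.0, 0.0]
ft_force: [0.3, 0.2, -2.4]
width: 0.0247
grip_force: 35.0
```

```bash
python3 - <<'E'
from h import *
go(.554,-.0443,.071)
E
```

```text
grasp pt [ 0.5544 -0.0457  0.0895] yaw -62.85 tilt 0.05 shares [ 0.002 -0.009  0.123] F [ 0.3  0.2 -2.4] t 25.3
```

Emit:
play_rows --pt "0 -0.007 0.03 0 0 0" --pt "0 -0.007 0.05 0 0 0" --pt "0 -0.007 0.07 0 0 0" --pt "0 -0.007 0.09 0 0 0" --pt "0 -0.007 0.09 0 0 0"

```text
time: 25.8
ee_pos: [0.5535, -0.0447, 0.2384]
eef_rot: [0.972, 0.235, -0.0, -0.0]
ft_force: [-0.6, 0.9, -2.6]
width: 0.025
grip_force: 35.0
```

```bash
python3 - <<'E'
from h import *
go(.554,-.0443,.071)
E
```

```text
grasp pt [ 0.5533 -0.0447  0.0749] yaw -62.85 tilt 0.05 shares [ 0.005 -0.001  0.026] F [-0.6  0.9 -2.6] t 25.8
```

Emit:
play_rows --pt "0.003 0 0.015 0 0 0" --pt "0.003 0 0.025 0 0 0" --pt "0.003 0 0.03 0 0 0" --pt "0.003 0 0.035 0 0 0" --pt "0.003 0 0.035 0 0 0"

```text
time: 26.3
ee_pos: [0.5543, -0.0444, 0.2344]
eef_rot: [0.972, 0.235, 0.0, -0.0]
ft_force: [-3.2, 0.5, 4.0]
width: 0.025
grip_force: 35.0
```

Emit:
play_rows --pt "0 0 0 0 0 0" --pt "0 0 0 0 0 0" --pt "0 0 0 0 0 0" --pt "0 0 0 0 0 0" --pt "0 0 0 0 0 0" --fingers 0.6

```text
time: 26.8
ee_pos: [0.5541, -0.0446, 0.2337]
eef_rot: [0.972, 0.235, 0.0, 0.0]
ft_force: [0.6, 0.5, -0.4]
width: 0.0572
grip_force: 0.0
```

Emit:
play_rows --pt "0 0 0 0 0 0" --pt "0 0 -0.2 0 0 0" --pt "0 0 -0.5 0 0 0" --pt "0 0 -0.8 0 0 0" --pt "0 0 -0.8 0 0 0"

```text
time: 27.3
ee_pos: [0.5555, -0.0448, 0.3603]
eef_rot: [0.972, 0.235, 0.005, 0.001]
ft_force: [0.0, -0.6, -0.4]
width: 0.0697
grip_force: 0.0
```

```bash
python3 - <<'E'
from h import *
go(.571,.286,.2)
E
```

```text
grasp pt [ 0.5572 -0.0447  0.1968] yaw -62.87 tilt 0.59 shares [ 1.088 -1.92  -0.02 ] F [ 0.  -0.6 -0.4] t 27.3
```

Emit:
play_rows --pt "0.13 -0.24 0 0 0 0" --pt "0.27 -0.48 0 0 0 0" --pt "0.4 -0.72 0 0 0 0" --pt "0.55 -0.96 0 0 0 0" --fingers 1

```text
time: 27.7
ee_pos: [0.5615, 0.1226, 0.3535]
eef_rot: [0.972, 0.234, 0.0, 0.0]
ft_force: [0.7, -0.3, 0.1]
width: 0.0856
grip_force: 0.0
```

Emit:
play_rows --pt "0.13 -0.24 0 0 0 0" --pt "0.27 -0.48 0 0 0 0" --pt "0.4 -0.72 0 0 0 0" --pt "0.55 -0.96 0 0 0 0" --pt "0.55 -0.96 0 0 0 0"

```text
time: 28.2
ee_pos: [0.5675, 0.2939, 0.3527]
eef_rot: [0.971, 0.239, -0.0, -0.002]
ft_force: [-0.4, -0.9, 0.7]
width: 0.0869
grip_force: 0.0
```

Emit:
play_rows --pt "0 0 0 0 0 0" --pt "0 0 0 0 0 0" --pt "0 0 0 0 0 0" --pt "0 0 0 0 0 0"

```text
time: 28.6
ee_pos: [0.5698, 0.2859, 0.3539]
eef_rot: [0.972, 0.234, 0.0, 0.0]
ft_force: [0.4, 0.4, 0.1]
width: 0.0873
grip_force: 0.0
```

```bash
python3 - <<'E'
from h import *
look('wrist','largest',(.571,.286),0,90)
go(.571,.286,.068)
E
```

```text
wrist largest 0.83 [0.5703 0.287 ] 0.07 2700
grasp pt [0.5697 0.2863 0.1905] yaw -62.91 tilt 0.02 shares [0.006 0.006 0.817] F [0.1 0.7 0.1] t 28.7
```

Emit:
play_rows --pt "0.006 -0.002 0.2 0 0 0" --pt "0.006 -0.002 0.4 0 0 0" --pt "0.006 -0.002 0.6 0 0 0" --pt "0.006 -0.002 0.75 0 0 0" --pt "0.006 -0.002 0.81 0 0 0"

```text
time: 29.2
ee_pos: [0.5695, 0.287, 0.2299]
eef_rot: [0.972, 0.235, -0.002, 0.001]
ft_force: [-0.0, 0.2, -0.4]
width: 0.087
grip_force: 0.0
```

Emit:
play_rows --pt "0 0 0 0 0 0" --pt "0 0 0 0 0 0" --pt "0 0 0 0 0 0" --pt "0 0 0 0 0 0"

```text
time: 29.6
ee_pos: [0.5705, 0.2879, 0.2336]
eef_rot: [0.972, 0.235, 0.001, -0.0]
ft_force: [0.6, -0.3, -0.3]
width: 0.0873
grip_force: 0.0
```

```bash
python3 - <<'E'
from h import *
go(.5703,.287,.068)
E
```

```text
grasp pt [0.5708 0.288  0.0701] yaw -62.86 tilt 0.12 shares [-0.006  0.004  0.014] F [ 0.6 -0.3 -0.3] t 29.6
```

Emit:
play_rows --pt "-0.004 0.004 0.01 0 0 0" --pt "-0.004 0.004 0.01 0 0 0" --pt "-0.004 0.004 0.01 0 0 0" --pt "-0.004 0.004 0.01 0 0 0" --pt "-0.004 0.004 0.01 0 0 0" --fingers -1 --squeeze 40

```text
time: 30.1
ee_pos: [0.5699, 0.2869, 0.2308]
eef_rot: [0.972, 0.235, 0.0, -0.0]
ft_force: [-0.8, -0.3, -0.5]
width: 0.055
grip_force: 0.0
```

Emit:
play_rows --pt "0 0 0 0 0 0" --pt "0 0 0 0 0 0" --pt "0 0 0 0 0 0" --pt "0 0 0 0 0 0" --pt "0 0 0 0 0 0"

```text
time: 30.6
ee_pos: [0.5698, 0.287, 0.2307]
eef_rot: [0.972, 0.235, 0.0, -0.0]
ft_force: [-0.1, 1.0, -0.3]
width: 0.0277
grip_force: 40.0
```

```bash
python3 - <<'E'
from h import *
s=status.read_state(); print(s['width'],s['grip_force'])
go(.6161,-.013,.2)
E
```

```text
0.02772920646589355 39.98982072764193
grasp pt [0.5698 0.287  0.0672] yaw -62.84 tilt 0.01 shares [-0.638  1.92  -0.885] F [-0.1  1.  -0.3] t 30.6
```

Emit:
play_rows --pt "0 0 -0.1 0 0 0" --pt "0 0 -0.3 0 0 0" --pt "0 0 -0.6 0 0 0" --pt "0 0 -0.9 0 0 0" --pt "0 0 -0.9 0 0 0"

```text
time: 31.1
ee_pos: [0.5709, 0.2874, 0.3741]
eef_rot: [0.972, 0.235, 0.006, -0.002]
ft_force: [0.5, 0.8, -2.7]
width: 0.0282
grip_force: 40.0
```

Emit:
play_rows --pt "-0.07 0.2 0 0 0 0" --pt "-0.15 0.45 0 0 0 0" --pt "-0.22 0.7 0 0 0 0" --pt "-0.32 0.96 0 0 0 0"

```text
time: 31.5
ee_pos: [0.5928, 0.1356, 0.3657]
eef_rot: [0.972, 0.235, -0.0, -0.0]
ft_force: [0.3, -0.4, -4.0]
width: 0.0277
grip_force: 40.0
```

Emit:
play_rows --pt "-0.08 0.25 0 0 0 0" --pt "-0.16 0.5 0 0 0 0" --pt "-0.24 0.75 0 0 0 0" --pt "-0.32 0.9 0 0 0 0" --pt "-0.32 0.96 0 0 0 0"

```text
time: 32.0
ee_pos: [0.6153, -0.0175, 0.3658]
eef_rot: [0.973, 0.232, -0.001, 0.001]
ft_force: [0.5, -1.3, -3.0]
width: 0.0276
grip_force: 40.0
```

Emit:
play_rows --pt "0 0 0 0 0 0" --pt "0 0 0 0 0 0" --pt "0 0 0 0 0 0" --pt "0 0 0 0 0 0"

```text
time: 32.4
ee_pos: [0.6158, -0.0117, 0.3657]
eef_rot: [0.972, 0.236, 0.0, -0.0]
ft_force: [0.5, 0.2, -4.3]
width: 0.028
grip_force: 40.0
```

```bash
python3 - <<'E'
from h import *
go(.6158,-.0132,.0792)
E
```

```text
grasp pt [ 0.6158 -0.0117  0.2022] yaw -62.73 tilt 0.03 shares [-0.005  0.01   0.82 ] F [ 0.5  0.2 -4.3] t 32.4
```

Emit:
play_rows --pt "-0.004 0.005 0.2 0 0 0" --pt "-0.004 0.005 0.4 0 0 0" --pt "-0.004 0.005 0.6 0 0 0" --pt "-0.004 0.005 0.7 0 0 0" --pt "-0.004 0.005 0.7 0 0 0"

```text
time: 32.9
ee_pos: [0.615, -0.0136, 0.2587]
eef_rot: [0.972, 0.235, -0.002, -0.0]
ft_force: [-0.9, -0.2, -3.1]
width: 0.028
grip_force: 40.0
```

Emit:
play_rows --pt "0 0 0 0 0 0" --pt "0 0 0 0 0 0" --pt "0 0 0 0 0 0" --pt "0 0 0 0 0 0" --pt "0 0 0 0 0 0"

```text
time: 33.4
ee_pos: [0.6158, -0.0141, 0.2613]
eef_rot: [0.972, 0.235, 0.0, 0.0]
ft_force: [0.1, 0.7, -3.6]
width: 0.0278
grip_force: 40.0
```

```bash
python3 - <<'E'
from h import *
go(.6158,-.0132,.0792)
E
```

```text
grasp pt [ 0.6159 -0.0141  0.0978] yaw -62.85 tilt 0.05 shares [ 0.002 -0.006  0.124] F [ 0.1  0.7 -3.6] t 33.4
```

Emit:
play_rows --pt "0 -0.004 0.03 0 0 0" --pt "0 -0.004 0.05 0 0 0" --pt "0 -0.004 0.07 0 0 0" --pt "0 -0.004 0.09 0 0 0" --pt "0 -0.004 0.09 0 0 0"

```text
time: 33.9
ee_pos: [0.6152, -0.0136, 0.2466]
eef_rot: [0.972, 0.235, -0.0, -0.0]
ft_force: [0.0, -0.3, -3.9]
width: 0.0281
grip_force: 40.0
```

```bash
python3 - <<'E'
from h import *
go(.6158,-.0132,.0792)
E
```

```text
grasp pt [ 0.6151 -0.0136  0.0831] yaw -62.85 tilt 0.05 shares [ 0.006 -0.     0.026] F [ 0.  -0.3 -3.9] t 33.9
```

Emit:
play_rows --pt "0.003 0 0.015 0 0 0" --pt "0.003 0 0.025 0 0 0" --pt "0.003 0 0.03 0 0 0" --pt "0.003 0 0.035 0 0 0" --pt "0.003 0 0.035 0 0 0"

```text
time: 34.4
ee_pos: [0.6159, -0.0133, 0.2427]
eef_rot: [0.972, 0.235, 0.0, -0.0]
ft_force: [-3.1, 1.2, 4.5]
width: 0.0279
grip_force: 40.0
```

Emit:
play_rows --pt "0 0 0 0 0 0" --pt "0 0 0 0 0 0" --pt "0 0 0 0 0 0" --pt "0 0 0 0 0 0" --pt "0 0 0 0 0 0" --fingers 0.6

```text
time: 34.9
ee_pos: [0.6159, -0.0134, 0.242]
eef_rot: [0.972, 0.235, 0.0, 0.0]
ft_force: [0.7, 0.0, -0.2]
width: 0.0601
grip_force: 0.0
```

Emit:
play_rows --pt "0 0 0 0 0 0" --pt "0 0 -0.2 0 0 0" --pt "0 0 -0.5 0 0 0" --pt "0 0 -0.8 0 0 0" --pt "0 0 -0.9 0 0 0"

```text
time: 35.4
ee_pos: [0.6165, -0.0135, 0.3824]
eef_rot: [0.972, 0.235, 0.004, 0.001]
ft_force: [0.7, 0.9, 1.6]
width: 0.0696
grip_force: 0.0
```

Emit:
play_rows --pt "-0.3 -0.1 0 0 0 0" --pt "-0.6 -0.3 0 0 0 0" --pt "-0.9 -0.5 0 0 0 0" --pt "-1 -0.6 0 0 0 0" --pt "-1 -0.6 0 0 0 0"

```text
time: 35.9
ee_pos: [0.4385, -0.0011, 0.3771]
eef_rot: [0.972, 0.235, 0.0, -0.0]
ft_force: [0.3, -0.7, 0.4]
width: 0.0697
grip_force: 0.0
```

```bash
python3 - <<'E'
from h import *
a=vision.camera('side')[130:370,180:500]; b=vision.camera('wrist')
cv2.imwrite('pics/f1.png',np.hstack([cv2.resize(a,(480,360)),cv2.resize(b,(320,240))[:,:].copy() if 0 else cv2.resize(b[:360],(320,360))]))
print(status.read_state()['time'])
E
```

```text
36.0
```

View pics/f1.png

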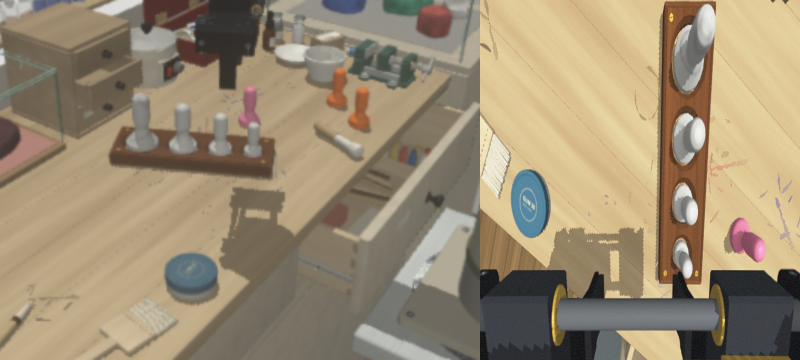

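All four stand upright in the rack in order of size (side view at (140,120), (182,130), (221,135) and (253,140)). The gripper is clear and the look-alikes and other things haven't moved, so I'm handing in.

```bash
python3 -c "
from bench import job
print(job.close_job())"
```

```text
the job is handed in; nothing more can be done
None
```

All four mullers are upright in their matching wells, each lowered until it met its cork; the last pictures show nothing else moved, and the job was handed in at about 36 s.

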